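# Open the truffle dish and slide it up to the counter rail

### The job

Open the low, wide truffle dish for the customers: lift its lid off by the knob and set it down gently, knob up, wholly on the round wooden board. Then push the open dish across the counter, without lifting or tipping it, until it touches the brass rail at the far side. Leave the tall jar, the gift box and the cup where they stand.

Things in the scene. Friction and masses are not known exactly. Their poses are not given: they have to be found in the camera images.
- dish: Low, wide, round white ceramic dish, 130 mm outside diameter (wall upright from 6 mm up), 65 mm tall, wall 5 mm, no handles, holding truffles fixed in it (hidden while the lid is on); 0.4 to 0.85 kg with them. Stands loose on the counter. Origin: centre of its underside; z up.
- lid: Round white ceramic lid, 0.25 kg, loose on the dish at the start. From below: locating disc 110 mm across, z 0 to 8 mm (5 mm play in the dish's mouth); plate 134 mm across, to z = 15; steel knob on the axis: neck 18 mm across to z = 22, grip a cylinder 28 mm across, z 22 to 50 mm. Origin: centre of the disc's underside, 57 mm above the dish's origin when closed; z up through the knob.
- board: Round plain wooden board fixed on the counter, 190 mm across and 12 mm thick; the place for the lid, which stands on it on its locating disc. Origin: centre of its underside; z up, the top is at z = 12 mm.
- rail: Straight brass rail fixed on the counter beyond dish and board, 600 mm long, 20 mm thick, 25 mm high. Origin: centre of its underside; x points away from the robot, square to the rail, y along it. Near face at x = -10 mm, so the dish touches it when its origin is at x = -75 mm in this frame.
- jar: Bystander: tall, narrow white ceramic jar, 92 mm across, 126 mm high with its knob (lid fixed), loose on the counter. Origin: centre of its underside.
- giftbox: Bystander: closed gift box, 104 x 84 mm, 42 mm high, black top with a gold band. Origin: centre of its underside.
- cup: Bystander: white cup without handle, 72 mm across, 62 mm high. Origin: centre of its underside.
Things that resemble listed ones, but are neither listed nor needed, are in the scene too. Leave any purple look-alike of the dish alone. What is shaped like the lid but orange is not meant.

How it is judged:
On the way, in this order (a step that is already met when the one before it is completed fails the run):
1. the lid is set down, knob up, on the board and let go (horizontal distance between lid and board below 0.035 m and z of lid in the frame of board between 0.008 and 0.016 m and angle between lid's own z axis and vertical below 0.1 rad and linear speed of lid below 0.02 m/s and contact force between lid and the fingers below 0.3 N), for 0.2 s.
2. the open dish stands against the rail (x of dish in the frame of rail between -0.082 and -0.065 m and y of dish in the frame of rail between -0.27 and 0.27 m and height (world z) of dish below 0.006 m and angle between dish's own z axis and vertical below 0.06 rad and linear speed of dish below 0.02 m/s), for 0.2 s.
At the end, for the whole second after the job is handed in: The lid lies at rest, knob up and level, on the round board, its centre within 35 mm of the board's centre; the open dish stands upright and at rest on the counter, its wall touching the rail (gap under 7 mm) and within the rail's length (all of step 2 and horizontal distance between lid and board below 0.035 m and z of lid in the frame of board between 0.008 and 0.016 m and angle between lid's own z axis and vertical below 0.1 rad and linear speed of lid below 0.02 m/s).
It fails at once if the dish is lifted off the counter (by more than 20 mm) or tipped (by more than 0.25 rad) (height (world z) of dish above 0.02 m or angle between dish's own z axis and vertical above 0.25 rad).
It fails at once if the lid is tipped over (by more than 0.8 rad) (angle between lid's own z axis and vertical above 0.8 rad).
It fails at once if the lid is dropped or slammed on the board (faster than 0.5 m/s within 30 mm of lying on it, or over 40 N) (contact force between lid and board above 40 N or (linear speed of lid above 0.5 m/s and horizontal distance between lid and board below 0.15 m and z of lid in the frame of board below 0.042 m)).
It fails at once if the jar, the gift box or the cup is pushed away (by more than 30 mm) or tipped (by more than 0.3 rad) (distance of any of jar, giftbox, cup from where it was at the start of the episode above 0.03 m or angle between any of jar, giftbox, cup's own z axis and vertical above 0.3 rad).
It also fails if it takes over 56 s, if anything falls off the work surface, if the arm or the gripper's body presses on something with over 40 N, if the wrist force passes 120 N, or if a joint passes its speed limit or range.

### The arm

A 7-joint arm with a two-finger parallel gripper is mounted at the origin on the work surface. World frame = base frame: x ahead of the robot, y to its left, z up, the work surface at z = 0. Lengths are in m, angles in rad, forces in N, time in s.
With the tool pointing down it reaches from about 0.35 to 0.9 m from the base axis. Payload 8.1 kg.
Tool frame: the origin (TCP) lies at the very end of the fingers, on their centre line; the grasp point (between the pads) lies 19 mm behind it (grip_depth is the distance from the TCP to the grasp point, in m); z points along the fingers, y is the line along which they close (so a half turn about z gives the same grasp; the last joint's range is limited). The gripper opens to 85 mm and grips with 20 to 120 N. Pads are 22 mm wide; open, the fingers measure 114 mm over their backs; the gripper's body (76 mm by 85 mm) begins 54 mm behind the grasp point. The pads swing forward as they close: fully open they stand 13 mm farther back than shut.
Start: joints at [1.116, 0.434, 0.025, 1.573, -0.012, 1.134, -0.075], TCP at [0.215, -0.587, 0.231] pointing down, gripper open.
Joint ranges: [-2.62, 2.62], [-0.44, 2.09], [-1.27, 1.32], [0.08, 2.57], [-1.32, 4.46], [0.12, 2], [-2.74, 2.74]. Speed limits (rad/s): [2.22, 2.22, 3.01, 3.01, 3.14, 3.14, 3.14].

### API

Orientations are given as a unit quaternion [w, x, y, z].
In Python, from plant import * gives the robot as it stands.
- The arm moves only by the shell command python3 -m handwheel 'ROWS' [FORCE]. ROWS is JSON, a list of rows, each an object with "rot": the turn, a rotation vector about the world's x, y, z in rad, a list of three; "travel": the shift along the world's x, y, z in mm, a list of three; "fingers": the closure, from -1 (fully open) to 1 (shut). A call has 1 to 8 rows; each row is the pose to reach, as a shift and turn from the pose commanded when the call began; what a row does not reach only later rows make up. A row lasts 1/12 s, in which the tool goes at most 41.7 mm and 7.16 degrees, less where a joint would pass 70% of its speed; a pose out of reach is approached as far as the arm can. A call with a gripper value outside its range is refused whole. The fingers move at their own pace and stop on an object; FORCE is the grip in N (left out, the last holds). Time passes only in rows, so rows that repeat a pose let the fingers close. It gives the time, the measured TCP pose, the force, the opening and the grip force at its end, in the units of the state.
- sense(): the state, without advancing time (a new reading comes with each control period).
- camera(name): name is "scene" or "top" or "wrist"; returns the picture (480x640x3 uint8, red, green, blue); there is no depth.
- camera_params(name): a dict with "intrinsics" (3x3 intrinsics, pixels), "world_from_camera" (4x4, takes a point from camera to world coordinates). Camera axes: x right, y up, looking along -z (the intrinsics and any distortion apply to the point x, -y, -z); pixel columns grow to the right and rows downward; lengths in m; the calibration is good to about 2 mm. The wrist camera is an equidistant fisheye: a pixel r from the principal point sees the ray r / f radians off the axis. A picture is of the moment at which its call begins: read the wrist's pose just before it. camera_params takes no time and is no camera call; for the wrist camera it gives the pose at the moment of the call.
- close_job(): hands the job in; it is judged then, once.
The state is a dict: "t": time; "qpos": joint angles; "qd": joint speeds; "joint_torque": joint torques, N m; "position": TCP position; "ee_rot": TCP orientation; "wrist_force": force on the tool from outside, world axes, zero at the start; "torque": the same for the moment, N m; "finger_gap": finger opening in m; "gripper_force": force on a finger pad.
Only numpy, scipy, OpenCV 4.12 (cv2) and the standard library are available. Lean on these libraries where they do the work, as an engineer would, in place of code of your own. Each camera call takes 0.05 s, during which the arm holds its last target. There are 200 camera calls.

## Working session

There is one attempt and no reset: what is moved stays moved. The work goes in short steps, Python scripts to look and compute and a shell command to move; the robot and the scene stay as the last step left them, time stands still between calls to the robot, and variables do not carry over. Pictures are saved under pics/ and viewed, at most 10 in all, crops included, and the job is handed in when it is done.

```bash
mkdir -p pics
python3 - <<'E'
from plant import *
import cv2
for n in ("scene","top"):
    cv2.imwrite(f"pics/{n}0.png",camera(n)[:,:,::-1])
    p=camera_params(n);print(n,p)
s=sense();print(s["t"],s["position"],s["ee_rot"],s["finger_gap"])
E
```

```text
scene {'intrinsics': array([[468.28989741,   0.        , 325.59449754],
       [  0.        , 468.28989741, 238.23062646],
       [  0.        ,   0.        ,   1.        ]]), 'world_from_camera': array([[-0.21370844, -0.75328444,  0.62200584,  1.16290406],
       [ 0.97682366, -0.15695005,  0.14554114,  0.15642112],
       [-0.01201003,  0.63869339,  0.76936761,  0.81442499],
       [ 0.        ,  0.        ,  0.        ,  1.        ]])}
top {'intrinsics': array([[624.15904711,   0.        , 324.93456643],
       [  0.        , 624.15904711, 234.88175861],
       [  0.        ,   0.        ,   1.        ]]), 'world_from_camera': array([[-0.01810885,  0.99867141, -0.04824398,  0.48114278],
       [-0.99983089, -0.01793313,  0.00407272, -0.00911534],
       [ 0.00320214,  0.04830957,  0.99882728,  1.43982014],
       [ 0.        ,  0.        ,  0.        ,  1.        ]])}
0.1 [ 0.21515381 -0.58631098  0.23060719] [-6.92434014e-04  9.84574904e-01  1.74962114e-01 -1.95643474e-04] 0.08528555574929107
```

View pics/scene0.png

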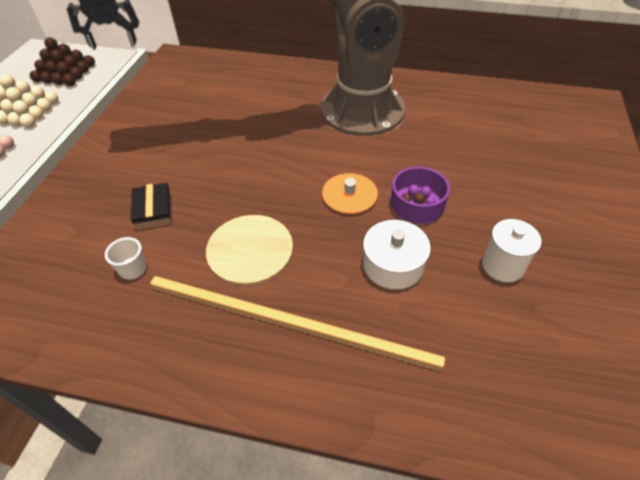

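View pics/top0.png

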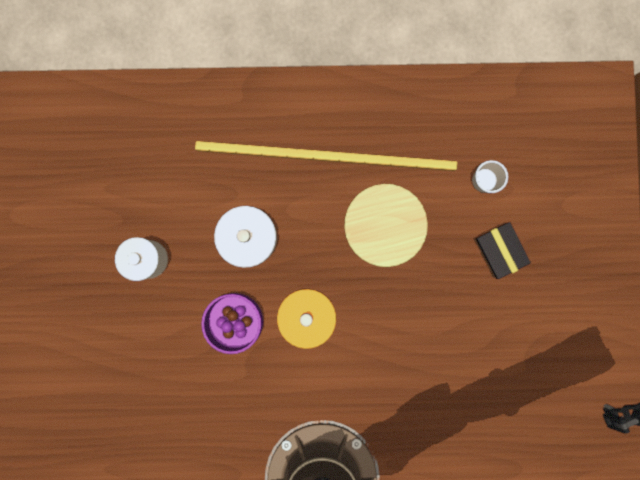

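Scene shows, in the top picture: 
- white wide dish with lid at (245,237), knob (243,236)
- tall jar (140,259), narrower, knob (136,259)
- orange lid (306,319)
- open purple dish (232,323)
- board (386,225)
- rail from (196,146) to (456,166)
- cup (490,177)
- gift box (503,250)

Only the dish at (245,237) fits; I'll check it in a crop while measuring.

```bash
cat > h.py <<'E'
from plant import *
import numpy as np, cv2
def ray(n,u,v,z):
    p=camera_params(n);K=p["intrinsics"];T=p["world_from_camera"]
    d=T[:3,:3]@np.array([(u-K[0,2])/K[0,0],-(v-K[1,2])/K[1,1],-1]);o=T[:3,3]
    return o+d*(z-o[2])/d[2]
E
python3 - <<'E'
from h import *
im=cv2.imread("pics/top0.png");hsv=cv2.cvtColor(im,cv2.COLOR_BGR2HSV)
def blob(mask,box):
    m=np.zeros(mask.shape,np.uint8);x0,y0,x1,y1=box;m[y0:y1,x0:x1]=mask[y0:y1,x0:x1]
    c=max(cv2.findContours(m,cv2.RETR_EXTERNAL,cv2.CHAIN_APPROX_NONE)[0],key=cv2.contourArea)
    return c
white=((hsv[:,:,1]<60)&(hsv[:,:,2]>150)).astype(np.uint8)*255
yel=((hsv[:,:,0]>17)&(hsv[:,:,0]<35)&(hsv[:,:,2]>140)).astype(np.uint8)*255
def circ(name,mask,box,z):
    (u,v),r=cv2.minEnclosingCircle(blob(mask,box));P=ray("top",u,v,z)
    print(name,u,v,P,"diam mm",1e3*np.linalg.norm(ray("top",u+r,v,z)-ray("top",u-r,v,z)))
circ("lid",white,(205,195,285,275),.070)
circ("board",yel,(335,175,440,275),.012)
circ("jar",white,(105,230,175,290),.1); circ("cup",white,(465,155,515,200),.062)
print("knob",ray("top",243.5,236,.107), ray("scene",398,233,.107))
(c,wh,a)=cv2.minAreaRect(blob(yel,(190,135,465,175)))
b=cv2.boxPoints((c,wh,a));print("rail",wh,a);print(np.array([ray("top",*q,.025) for q in b]),ray("top",*c,.025))
cv2.imwrite("pics/crop0.png",cv2.resize(cv2.imread("pics/scene0.png")[170:300,310:550],None,fx=3,fy=3))
E
```

```text
lid 244.51504516601562 236.3270721435547 [0.54729958 0.16193762 0.07      ] diam mm 136.26870225860847
board 385.5783386230469 224.91690063476562 [ 0.57048099 -0.15437146  0.012     ] diam mm 191.6772520806914
jar 136.05516052246094 258.8558654785156 [0.50169483 0.39106985 0.1       ] diam mm 94.52403011462084
cup 491.5648498535156 176.2322235107422 [ 0.67149915 -0.38730338  0.062     ] diam mm 73.88443739977593
knob [0.54625116 0.15947674 0.107     ] [0.54864433 0.15988299 0.107     ]
rail (262.76214599609375, 9.457938194274902) 4.422911167144775
[[ 0.74929891  0.27937864  0.025     ]
 [ 0.770982    0.27753954  0.025     ]
 [ 0.71385724 -0.31998701  0.025     ]
 [ 0.69222124 -0.31770695  0.025     ]] [ 0.73158262 -0.0202273   0.025     ]
```

View pics/crop0.png

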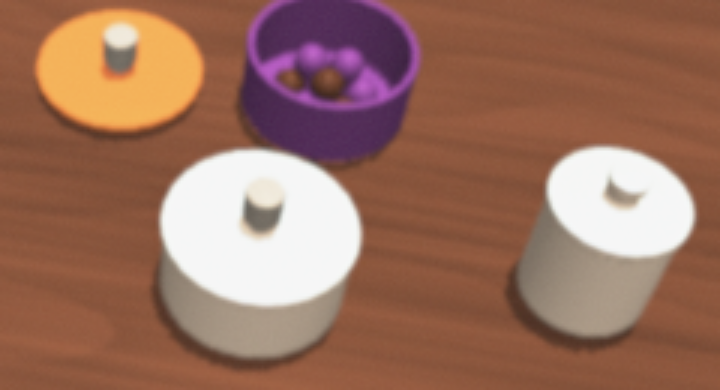

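The crop confirms it: low, wide white dish with a steel-knobbed white lid, clear of the narrower jar. The measured diameters (136, 192 and 94 mm) match those given. The two cameras put the knob at about (0.548, 0.160). Now I approach above it and turn the tool in line with the rail (-0.447 rad).

```bash
python3 -m handwheel '[{"rot":[0,0,-0.1],"travel":[16,35,0],"fingers":-1},{"rot":[0,0,-0.2],"travel":[33,72,0],"fingers":-1},{"rot":[0,0,-0.3],"travel":[49,109,0],"fingers":-1},{"rot":[0,0,-0.4],"travel":[66,146,0],"fingers":-1},{"rot":[0,0,-0.447],"travel":[82,183,0],"fingers":-1},{"rot":[0,0,-0.447],"travel":[99,220,0],"fingers":-1},{"rot":[0,0,-0.447],"travel":[115,257,0],"fingers":-1},{"rot":[0,0,-0.447],"travel":[132,294,0],"fingers":-1}]' 30
python3 -m handwheel '[{"rot":[0,0,0],"travel":[16,35,0],"fingers":-1},{"rot":[0,0,0],"travel":[33,72,0],"fingers":-1},{"rot":[0,0,0],"travel":[49,109,0],"fingers":-1},{"rot":[0,0,0],"travel":[66,146,0],"fingers":-1},{"rot":[0,0,0],"travel":[82,183,0],"fingers":-1},{"rot":[0,0,0],"travel":[99,220,0],"fingers":-1},{"rot":[0,0,0],"travel":[115,257,0],"fingers":-1},{"rot":[0,0,0],"travel":[132,294,0],"fingers":-1}]'
```

```text
t: 0.77
position: [0.3474, -0.2908, 0.2312]
ee_rot: [0.0, 0.999, -0.048, -0.0]
wrist_force: [0.6, 0.9, 0.1]
finger_gap: 0.0853
gripper_force: 0.0
t: 1.43
position: [0.4794, 0.0031, 0.2313]
ee_rot: [0.0, 0.999, -0.048, -0.0]
wrist_force: [0.9, -1.0, 0.2]
finger_gap: 0.0855
gripper_force: 0.0
```

```bash
python3 -m handwheel '[{"rot":[0,0,0],"travel":[15,35,0],"fingers":-1},{"rot":[0,0,0],"travel":[30,70,0],"fingers":-1},{"rot":[0,0,0],"travel":[45,105,0],"fingers":-1},{"rot":[0,0,0],"travel":[58,135,0],"fingers":-1},{"rot":[0,0,0],"travel":[69,157,-20],"fingers":-1},{"rot":[0,0,0],"travel":[69,157,-50],"fingers":-1},{"rot":[0,0,0],"travel":[69,157,-70],"fingers":-1},{"rot":[0,0,0],"travel":[69,157,-70],"fingers":-1}]'
python3 - <<'E'
from h import *
p=camera_params("wrist");s=sense();print(p,s["position"]);im=camera("wrist");cv2.imwrite("pics/w1.png",im[:,:,::-1])
E
```

```text
t: 2.1
position: [0.5456, 0.1576, 0.1568]
ee_rot: [0.001, 0.999, -0.047, -0.004]
wrist_force: [-0.5, -0.3, 0.1]
finger_gap: 0.0854
gripper_force: 0.0
{'intrinsics': array([[371.64829954,   0.        , 321.41588944],
       [  0.        , 371.64829954, 237.93685545],
       [  0.        ,   0.        ,   1.        ]]), 'world_from_camera': array([[-0.09313265,  0.94362172,  0.31765447,  0.62504195],
       [-0.99564727, -0.08941211, -0.02630551,  0.15027092],
       [ 0.00357971, -0.31872171,  0.94784158,  0.2990235 ],
       [ 0.        ,  0.        ,  0.        ,  1.        ]])} [0.54560099 0.15755628 0.15678261]
```

View pics/w1.png

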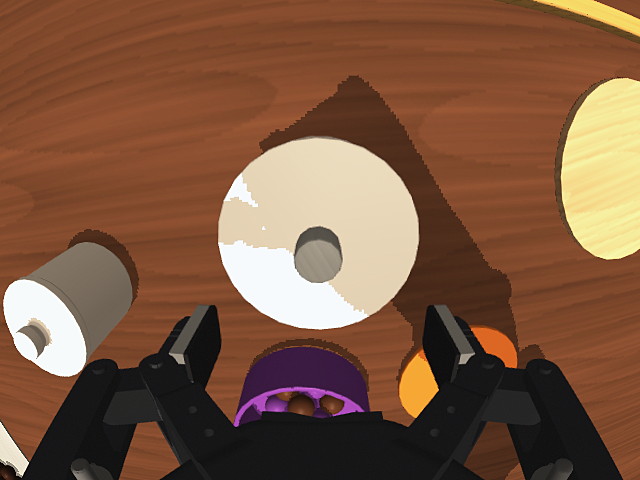

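The wrist picture shows the knob's top at (318,261), well centred sideways between the fingers, and the lid plate spanning roughly (218..419, 137..329). I'll compute the knob's position from it.

```bash
cat >> h.py <<'E'
def wray(p,u,v,z):
    K=p["intrinsics"];T=p["world_from_camera"];a,b=(u-K[0,2])/K[0,0],(v-K[1,2])/K[1,1]
    r=np.hypot(a,b);k=np.sin(r)/r if r>1e-9 else 1
    d=T[:3,:3]@np.array([a*k,-b*k,-np.cos(r)]);o=T[:3,3];return o+d*(z-o[2])/d[2]
E
python3 - <<'E'
from h import *
p=camera_params("wrist");print(wray(p,318,261,.107), sense()["position"])
print([wray(p,u,v,.072) for u,v in((218,233),(419,233),(318,137),(318,329))])
E
```

```text
[0.54762287 0.15898908 0.107     ] [0.54670569 0.15762824 0.15921071]
[array([0.55943534, 0.22495497, 0.072     ]), array([0.54678143, 0.09192973, 0.072     ]), array([0.61441504, 0.15276606, 0.072     ]), array([0.48039846, 0.1657871 , 0.072     ])]
```

```bash
python3 -m handwheel '[{"rot":[0,0,0],"travel":[0,0,-25],"fingers":-1},{"rot":[0,0,0],"travel":[0,0,-50],"fingers":-1},{"rot":[0,0,0],"travel":[0,0,-68],"fingers":-1},{"rot":[0,0,0],"travel":[0,0,-80],"fingers":-1},{"rot":[0,0,0],"travel":[0,0,-84],"fingers":-1},{"rot":[0,0,0],"travel":[0,0,-84],"fingers":0},{"rot":[0,0,0],"travel":[0,0,-84],"fingers":1},{"rot":[0,0,0],"travel":[0,0,-84],"fingers":1}]' 40
python3 -m handwheel '[{"rot":[0,0,0],"travel":[0,0,0],"fingers":1},{"rot":[0,0,0],"travel":[0,0,0],"fingers":1},{"rot":[0,0,0],"travel":[0,0,0],"fingers":1},{"rot":[0,0,0],"travel":[0,0,0],"fingers":1},{"rot":[0,0,0],"travel":[0,0,0],"fingers":1}]' 40
```

```text
t: 2.82
position: [0.5493, 0.1586, 0.0788]
ee_rot: [-0.0, 0.999, -0.048, 0.001]
wrist_force: [-0.3, -0.1, -0.3]
finger_gap: 0.0516
gripper_force: 0.0
t: 3.23
position: [0.5489, 0.1585, 0.0785]
ee_rot: [-0.0, 0.999, -0.048, 0.001]
wrist_force: [-1.3, -1.0, 4.5]
finger_gap: 0.0268
gripper_force: 39.0
```

```bash
python3 -m handwheel '[{"rot":[0,0,0],"travel":[0,0,3],"fingers":1},{"rot":[0,0,0],"travel":[0,0,8],"fingers":1},{"rot":[0,0,0],"travel":[0,0,15],"fingers":1},{"rot":[0,0,0],"travel":[0,0,25],"fingers":1},{"rot":[0,0,0],"travel":[0,0,40],"fingers":1},{"rot":[0,0,0],"travel":[0,0,55],"fingers":1},{"rot":[0,0,0],"travel":[0,0,65],"fingers":1},{"rot":[0,0,0],"travel":[0,0,65],"fingers":1}]' 50
python3 -m handwheel '[{"rot":[0,0,0],"travel":[1,-10,0],"fingers":1},{"rot":[0,0,0],"travel":[2,-30,0],"fingers":1},{"rot":[0,0,0],"travel":[4,-55,0],"fingers":1},{"rot":[0,0,0],"travel":[6,-80,0],"fingers":1},{"rot":[0,0,0],"travel":[8,-105,0],"fingers":1},{"rot":[0,0,0],"travel":[9,-130,0],"fingers":1},{"rot":[0,0,0],"travel":[10,-145,0],"fingers":1},{"rot":[0,0,0],"travel":[10,-150,0],"fingers":1}]'
python3 - <<'E'
from h import *
cv2.imwrite("pics/s2.png",camera("scene")[100:400,150:550,::-1])
E
```

```text
t: 3.9
position: [0.5498, 0.1589, 0.1452]
ee_rot: [-0.001, 0.999, -0.048, 0.002]
wrist_force: [1.9, 0.6, -3.2]
finger_gap: 0.0268
gripper_force: 49.3
t: 4.57
position: [0.5576, 0.0034, 0.1411]
ee_rot: [0.001, 0.999, -0.05, -0.001]
wrist_force: [0.6, -0.1, -2.8]
finger_gap: 0.0263
gripper_force: 49.5
```

View pics/s2.png

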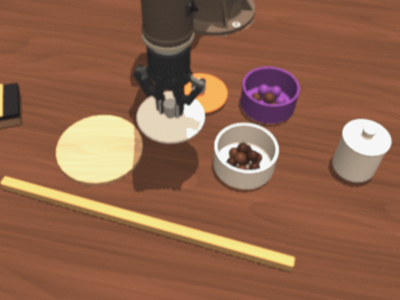

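The picture shows the lid level in the fingers at crop (170,117) and the open dish still in place at (245,155). I carry on to the board.

```bash
python3 -m handwheel '[{"rot":[0,0,0],"travel":[1,-10,0],"fingers":1},{"rot":[0,0,0],"travel":[2,-30,0],"fingers":1},{"rot":[0,0,0],"travel":[4,-55,0],"fingers":1},{"rot":[0,0,0],"travel":[6,-85,0],"fingers":1},{"rot":[0,0,0],"travel":[8,-115,0],"fingers":1},{"rot":[0,0,0],"travel":[10,-140,0],"fingers":1},{"rot":[0,0,0],"travel":[11,-156,0],"fingers":1},{"rot":[0,0,0],"travel":[11,-160,0],"fingers":1}]'
python3 -m handwheel '[{"rot":[0,0,0],"travel":[0,0,-10],"fingers":1},{"rot":[0,0,0],"travel":[0,0,-25],"fingers":1},{"rot":[0,0,0],"travel":[0,0,-40],"fingers":1},{"rot":[0,0,0],"travel":[0,0,-55],"fingers":1},{"rot":[0,0,0],"travel":[0,0,-70],"fingers":1},{"rot":[0,0,0],"travel":[0,0,-80],"fingers":1},{"rot":[0,0,0],"travel":[0,0,-85],"fingers":1},{"rot":[0,0,0],"travel":[0,0,-85],"fingers":1}]'
```

```text
t: 5.28
position: [0.5691, -0.1551, 0.1419]
ee_rot: [0.001, 0.999, -0.049, -0.0]
wrist_force: [-0.3, 0.5, -3.6]
finger_gap: 0.0268
gripper_force: 49.6
t: 5.95
position: [0.5686, -0.1502, 0.0559]
ee_rot: [-0.0, 0.999, -0.047, -0.001]
wrist_force: [0.1, -0.1, -3.3]
finger_gap: 0.0265
gripper_force: 49.6
```

```bash
python3 -m handwheel '[{"rot":[0,0,0],"travel":[0,-2,-4],"fingers":1},{"rot":[0,0,0],"travel":[0,-3,-8],"fingers":1},{"rot":[0,0,0],"travel":[0,-3,-11],"fingers":1},{"rot":[0,0,0],"travel":[0,-3,-14],"fingers":1},{"rot":[0,0,0],"travel":[0,-3,-16],"fingers":1},{"rot":[0,0,0],"travel":[0,-3,-18],"fingers":1},{"rot":[0,0,0],"travel":[0,-3,-19],"fingers":1},{"rot":[0,0,0],"travel":[0,-3,-19],"fingers":1}]'
python3 -m handwheel '[{"rot":[0,0,0],"travel":[0,0,-1],"fingers":1},{"rot":[0,0,0],"travel":[0,0,-1],"fingers":1},{"rot":[0,0,0],"travel":[0,0,-2],"fingers":1},{"rot":[0,0,0],"travel":[0,0,-2],"fingers":1}]'
```

```text
t: 6.62
position: [0.5693, -0.1547, 0.0382]
ee_rot: [-0.0, 0.999, -0.048, -0.0]
wrist_force: [0.3, 0.0, -2.0]
finger_gap: 0.0269
gripper_force: 49.6
t: 6.95
position: [0.5693, -0.1548, 0.0362]
ee_rot: [0.0, 0.999, -0.048, -0.0]
wrist_force: [-0.2, -0.6, -2.8]
finger_gap: 0.0267
gripper_force: 49.6
```

```bash
python3 -m handwheel '[{"rot":[0,0,0],"travel":[0,0,-1],"fingers":1},{"rot":[0,0,0],"travel":[0,0,-1],"fingers":1},{"rot":[0,0,0],"travel":[0,0,-2],"fingers":1},{"rot":[0,0,0],"travel":[0,0,-2],"fingers":1},{"rot":[0,0,0],"travel":[0,0,-2],"fingers":1}]'
```

```text
t: 7.37
position: [0.5693, -0.1547, 0.0343]
ee_rot: [0.0, 0.999, -0.048, -0.0]
wrist_force: [0.1, -0.1, -3.0]
finger_gap: 0.0269
gripper_force: 49.6
```

```bash
python3 -m handwheel '[{"rot":[0,0,0],"travel":[0,0,-1],"fingers":1},{"rot":[0,0,0],"travel":[0,0,-1],"fingers":1},{"rot":[0,0,0],"travel":[0,0,-1],"fingers":1}]'
python3 -m handwheel '[{"rot":[0,0,0],"travel":[0,0,-1],"fingers":1},{"rot":[0,0,0],"travel":[0,0,-1],"fingers":1},{"rot":[0,0,0],"travel":[0,0,-1],"fingers":1}]'
```

```text
t: 7.62
position: [0.5695, -0.1547, 0.0335]
ee_rot: [0.0, 0.999, -0.048, 0.0]
wrist_force: [-0.7, -1.0, 1.0]
finger_gap: 0.0265
gripper_force: 49.9
t: 7.87
position: [0.5695, -0.1547, 0.0334]
ee_rot: [0.0, 0.999, -0.048, 0.0]
wrist_force: [-4.9, 0.9, 12.5]
finger_gap: 0.0264
gripper_force: 51.2
```

Contact came at the expected height, so I ease off and let go.

```bash
python3 -m handwheel '[{"rot":[0,0,0],"travel":[0,0,1],"fingers":1},{"rot":[0,0,0],"travel":[0,0,1],"fingers":0.2},{"rot":[0,0,0],"travel":[0,0,1],"fingers":-0.3},{"rot":[0,0,0],"travel":[0,0,1],"fingers":-1},{"rot":[0,0,0],"travel":[0,0,1],"fingers":-1},{"rot":[0,0,0],"travel":[0,0,1],"fingers":-1},{"rot":[0,0,0],"travel":[0,0,1],"fingers":-1},{"rot":[0,0,0],"travel":[0,0,1],"fingers":-1}]'
python3 -m handwheel '[{"rot":[0,0,0],"travel":[0,0,5],"fingers":-1},{"rot":[0,0,0],"travel":[0,0,15],"fingers":-1},{"rot":[0,0,0],"travel":[0,0,40],"fingers":-1},{"rot":[0,0,0],"travel":[0,0,70],"fingers":-1},{"rot":[0,0,0],"travel":[0,0,100],"fingers":-1},{"rot":[0,0,0],"travel":[-20,20,120],"fingers":-1},{"rot":[0,0,0],"travel":[-45,45,125],"fingers":-1},{"rot":[0,0,0],"travel":[-65,70,125],"fingers":-1}]'
```

```text
t: 8.53
position: [0.5693, -0.1547, 0.0333]
ee_rot: [0.0, 0.999, -0.048, -0.0]
wrist_force: [-0.1, -0.6, -0.5]
finger_gap: 0.0852
gripper_force: 0.0
t: 9.2
position: [0.5045, -0.0845, 0.1612]
ee_rot: [0.0, 0.999, -0.048, 0.002]
wrist_force: [0.6, 0.2, 0.3]
finger_gap: 0.085
gripper_force: 0.0
```

```bash
python3 -m handwheel '[{"rot":[0,0,0],"travel":[-6,33,0],"fingers":-1},{"rot":[0,0,0],"travel":[-12,66,0],"fingers":-1},{"rot":[0,0,0],"travel":[-18,100,0],"fingers":-1},{"rot":[0,0,0],"travel":[-24,133,0],"fingers":-1},{"rot":[0,0,0],"travel":[-30,166,0],"fingers":-1},{"rot":[0,0,0],"travel":[-36,200,0],"fingers":-1},{"rot":[0,0,0],"travel":[-42,233,0],"fingers":-1},{"rot":[0,0,0],"travel":[-44,252,0],"fingers":-1}]'
python3 - <<'E'
from h import *
a=camera("scene")[130:400,60:560,::-1]
p=camera_params("wrist");im=camera("wrist");cv2.imwrite("pics/v3.png",np.vstack([cv2.resize(a[:, :],(500,270)),cv2.resize(im[:,:,::-1],(500,330))]))
np.savez("w3.npz",im=im,i=p["intrinsics"],T=p["world_from_camera"])
E
```

```text
t: 9.87
position: [0.4592, 0.1715, 0.1596]
ee_rot: [-0.001, 0.999, -0.046, 0.001]
wrist_force: [0.4, -0.5, -0.3]
finger_gap: 0.0854
gripper_force: 0.0
```

View pics/v3.png

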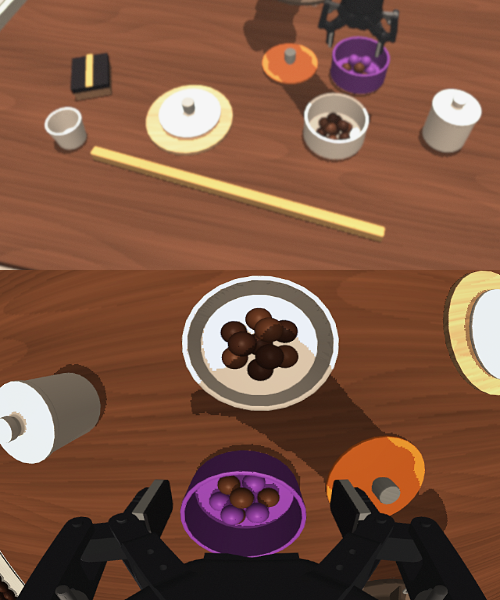

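The lid sits centred on the board, and the dish is open and unmoved. I'll check the dish's position and the clearances to the purple dish and the orange lid.

Run:
```python
from h import *
w=np.load("w3.npz");p={"intrinsics":w["i"],"world_from_camera":w["T"]}
for u,v in((233,107),(434,107),(333,9),(333,204)):print("dish",wray(p,u,v,.065))
hsv=cv2.cvtColor(cv2.imread("pics/top0.png"),cv2.COLOR_BGR2HSV)
for n,lo,hi,box,z in(("purple",130,165,(195,285,270,360),.065),("orange",8,25,(270,285,345,352),.015)):
    x0,y0,x1,y1=box;m=((hsv[:,:,0]>lo)&(hsv[:,:,0]<hi)&(hsv[:,:,1]>170)).astype(np.uint8)[y0:y1,x0:x1]
    m=cv2.morphologyEx(m,cv2.MORPH_OPEN,np.ones((3,3)))
    c=max(cv2.findContours(m,0,1)[0],key=cv2.contourArea);(u,v),r=cv2.minEnclosingCircle(c);print(n,u+x0,v+y0,r,ray("top",u+x0,v+y0,z))
print(sense()["position"])
```

```text
dish [0.55252746 0.22301765 0.065     ]
dish [0.54223216 0.09428283 0.065     ]
dish [0.6100841  0.15394022 0.065     ]
dish [0.48261931 0.16480696 0.065     ]Traceback (most recent call last):
  File "<stdin>", line 8, in <module>
ValueError: max() iterable argument is empty
```

```bash
python3 -m handwheel '[{"rot":[0,0,0],"travel":[0,-2,-25],"fingers":-1},{"rot":[0,0,0],"travel":[0,-2,-55],"fingers":-1},{"rot":[0,0,0],"travel":[0,-2,-85],"fingers":-1},{"rot":[0,0,0],"travel":[0,-2,-110],"fingers":-1},{"rot":[0,0,0],"travel":[0,-2,-130],"fingers":-1},{"rot":[0,0,0],"travel":[0,-2,-142],"fingers":-1},{"rot":[0,0,0],"travel":[0,-2,-146],"fingers":-1},{"rot":[0,0,0],"travel":[0,-2,-146],"fingers":-1}]'
python3 -m handwheel '[{"rot":[0,0,0],"travel":[4,0,0],"fingers":-1},{"rot":[0,0,0],"travel":[8,-1,0],"fingers":-1},{"rot":[0,0,0],"travel":[12,-1,0],"fingers":-1},{"rot":[0,0,0],"travel":[16,-1,0],"fingers":-1},{"rot":[0,0,0],"travel":[20,-2,0],"fingers":-1},{"rot":[0,0,0],"travel":[24,-2,0],"fingers":-1},{"rot":[0,0,0],"travel":[28,-3,0],"fingers":-1},{"rot":[0,0,0],"travel":[32,-3,0],"fingers":-1}]'
```

```text
t: 10.63
position: [0.4603, 0.1644, 0.0121]
ee_rot: [0.001, 0.999, -0.048, -0.0]
wrist_force: [-0.5, -0.3, 0.5]
finger_gap: 0.0855
gripper_force: 0.0
t: 11.3
position: [0.4918, 0.1627, 0.0123]
ee_rot: [-0.0, 0.999, -0.047, -0.001]
wrist_force: [-4.6, 2.4, 3.1]
finger_gap: 0.0853
gripper_force: 2.6
```

```bash
python3 -m handwheel '[{"rot":[0,0,0],"travel":[6,-1,0],"fingers":-1},{"rot":[0,0,0],"travel":[12,-1,0],"fingers":-1},{"rot":[0,0,0],"travel":[18,-2,0],"fingers":-1},{"rot":[0,0,0],"travel":[24,-2,0],"fingers":-1},{"rot":[0,0,0],"travel":[30,-3,0],"fingers":-1},{"rot":[0,0,0],"travel":[36,-3,0],"fingers":-1},{"rot":[0,0,0],"travel":[42,-4,0],"fingers":-1},{"rot":[0,0,0],"travel":[48,-5,0],"fingers":-1}]'
python3 -m handwheel '[{"rot":[0,0,0],"travel":[6,-1,0],"fingers":-1},{"rot":[0,0,0],"travel":[12,-1,0],"fingers":-1},{"rot":[0,0,0],"travel":[18,-2,0],"fingers":-1},{"rot":[0,0,0],"travel":[24,-2,0],"fingers":-1},{"rot":[0,0,0],"travel":[30,-3,0],"fingers":-1},{"rot":[0,0,0],"travel":[36,-3,0],"fingers":-1},{"rot":[0,0,0],"travel":[40,-4,0],"fingers":-1},{"rot":[0,0,0],"travel":[42,-4,0],"fingers":-1}]'
python3 - <<'E'
from h import *
cv2.imwrite("pics/s4.png",camera("scene")[130:400,60:560,::-1])
E
```

```text
t: 11.97
position: [0.5391, 0.1574, 0.0121]
ee_rot: [0.0, 0.999, -0.047, -0.001]
wrist_force: [-6.5, 1.1, 4.3]
finger_gap: 0.0855
gripper_force: 3.7
t: 12.63
position: [0.5818, 0.1531, 0.012]
ee_rot: [0.0, 0.999, -0.048, -0.001]
wrist_force: [-5.9, 0.2, 5.2]
finger_gap: 0.0851
gripper_force: 3.6
```

View pics/s4.png

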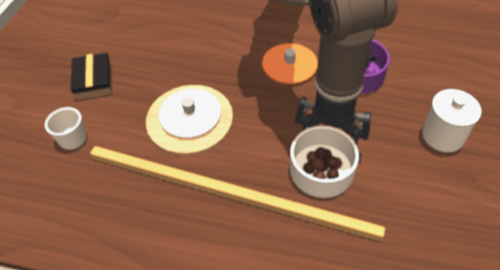

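The dish stands upright in the cradle of the fingers at crop (323,160), about 30 mm short of the rail. I creep on.

```bash
python3 -m handwheel '[{"rot":[0,0,0],"travel":[3,0,0],"fingers":-1},{"rot":[0,0,0],"travel":[6,-1,0],"fingers":-1},{"rot":[0,0,0],"travel":[9,-1,0],"fingers":-1},{"rot":[0,0,0],"travel":[12,-1,0],"fingers":-1},{"rot":[0,0,0],"travel":[15,-1,0],"fingers":-1},{"rot":[0,0,0],"travel":[18,-2,0],"fingers":-1},{"rot":[0,0,0],"travel":[20,-2,0],"fingers":-1},{"rot":[0,0,0],"travel":[22,-2,0],"fingers":-1}]'
python3 -m handwheel '[{"rot":[0,0,0],"travel":[1,0,0],"fingers":-1},{"rot":[0,0,0],"travel":[2,0,0],"fingers":-1},{"rot":[0,0,0],"travel":[3,0,0],"fingers":-1},{"rot":[0,0,0],"travel":[3,0,0],"fingers":-1}]'
```

```text
t: 13.35
position: [0.6038, 0.1511, 0.0121]
ee_rot: [0.0, 0.999, -0.048, -0.001]
wrist_force: [-5.5, -0.2, 2.3]
finger_gap: 0.0858
gripper_force: 3.2
t: 13.68
position: [0.6075, 0.1511, 0.0121]
ee_rot: [0.0, 0.999, -0.048, -0.0]
wrist_force: [-2.1, -0.1, -1.1]
finger_gap: 0.0853
gripper_force: 2.2
```

```bash
python3 -m handwheel '[{"rot":[0,0,0],"travel":[1,0,0],"fingers":-1},{"rot":[0,0,0],"travel":[2,0,0],"fingers":-1},{"rot":[0,0,0],"travel":[2,0,0],"fingers":-1}]'
python3 -m handwheel '[{"rot":[0,0,0],"travel":[1,0,0],"fingers":-1},{"rot":[0,0,0],"travel":[2,0,0],"fingers":-1},{"rot":[0,0,0],"travel":[2,0,0],"fingers":-1}]'
```

```text
t: 13.93
position: [0.6096, 0.1511, 0.0122]
ee_rot: [0.0, 0.999, -0.048, 0.0]
wrist_force: [-2.7, 0.5, -1.9]
finger_gap: 0.0854
gripper_force: 1.7
t: 14.18
position: [0.6117, 0.1512, 0.0123]
ee_rot: [-0.0, 0.999, -0.048, 0.0]
wrist_force: [-2.6, -0.8, -2.0]
finger_gap: 0.0855
gripper_force: 1.4
```

```bash
python3 -m handwheel '[{"rot":[0,0,0],"travel":[1,0,0],"fingers":-1},{"rot":[0,0,0],"travel":[2,0,0],"fingers":-1},{"rot":[0,0,0],"travel":[2,0,0],"fingers":-1}]'
python3 -m handwheel '[{"rot":[0,0,0],"travel":[1,0,0],"fingers":-1},{"rot":[0,0,0],"travel":[2,0,0],"fingers":-1},{"rot":[0,0,0],"travel":[2,0,0],"fingers":-1}]'
```

```text
t: 14.43
position: [0.6136, 0.1513, 0.0124]
ee_rot: [-0.0, 0.999, -0.048, 0.0]
wrist_force: [-2.7, -0.7, -1.8]
finger_gap: 0.0856
gripper_force: 1.3
t: 14.68
position: [0.6149, 0.1513, 0.0123]
ee_rot: [0.0, 0.999, -0.048, -0.001]
wrist_force: [-5.6, 0.2, 0.3]
finger_gap: 0.0851
gripper_force: 2.7
```

```bash
python3 -m handwheel '[{"rot":[0,0,0],"travel":[1,0,0],"fingers":-1},{"rot":[0,0,0],"travel":[2,0,0],"fingers":-1},{"rot":[0,0,0],"travel":[2,0,0],"fingers":-1}]'
python3 - <<'E'
from h import *
p=camera_params("wrist");im=camera("wrist");cv2.imwrite("pics/w5.png",im[:,:,::-1])
np.savez("w5.npz",i=p["intrinsics"],T=p["world_from_camera"])
E
```

```text
t: 14.93
position: [0.6149, 0.1513, 0.0122]
ee_rot: [0.001, 0.999, -0.047, -0.002]
wrist_force: [-12.6, -0.7, 5.5]
finger_gap: 0.0853
gripper_force: 6.6
```

View pics/w5.png

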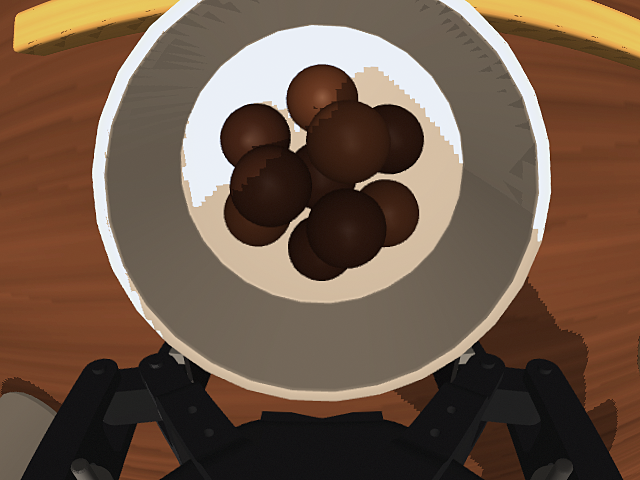

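The tool has stalled while the force rises to 12.6 N, and the dish's wall overlaps the rail line at the top of the picture, so it touches the rail. I back straight off and lift away.

```bash
python3 -m handwheel '[{"rot":[0,0,0],"travel":[-2,0,0],"fingers":-1},{"rot":[0,0,0],"travel":[-5,0,0],"fingers":-1},{"rot":[0,0,0],"travel":[-10,1,0],"fingers":-1},{"rot":[0,0,0],"travel":[-20,2,0],"fingers":-1},{"rot":[0,0,0],"travel":[-35,3,0],"fingers":-1},{"rot":[0,0,0],"travel":[-50,5,0],"fingers":-1},{"rot":[0,0,0],"travel":[-60,6,20],"fingers":-1},{"rot":[0,0,0],"travel":[-70,7,50],"fingers":-1}]'
python3 -m handwheel '[{"rot":[0,0,0],"travel":[-20,0,30],"fingers":-1},{"rot":[0,0,0],"travel":[-45,0,60],"fingers":-1},{"rot":[0,0,0],"travel":[-70,0,90],"fingers":-1},{"rot":[0,0,0],"travel":[-90,0,120],"fingers":-1},{"rot":[0,0,0],"travel":[-110,0,140],"fingers":-1},{"rot":[0,0,0],"travel":[-110,0,150],"fingers":-1},{"rot":[0,0,0],"travel":[-110,0,150],"fingers":-1}]'
python3 - <<'E'
from h import *
a=camera("top");cv2.imwrite("pics/top6.png",a[:,:,::-1])
print(np.array([ray("top",*q,.065)for q in((215,190),(245,190))]))
E
```

```text
t: 15.65
position: [0.5452, 0.1579, 0.0608]
ee_rot: [0.001, 0.999, -0.047, -0.002]
wrist_force: [1.5, 0.7, 1.0]
finger_gap: 0.0855
gripper_force: 0.0
t: 16.23
position: [0.4386, 0.1591, 0.2152]
ee_rot: [-0.001, 0.999, -0.047, 0.003]
wrist_force: [0.1, -0.4, 0.2]
finger_gap: 0.0852
gripper_force: 0.0
[[0.65127785 0.22658407 0.065     ]
 [0.65010241 0.1602703  0.065     ]]
```

View pics/top6.png

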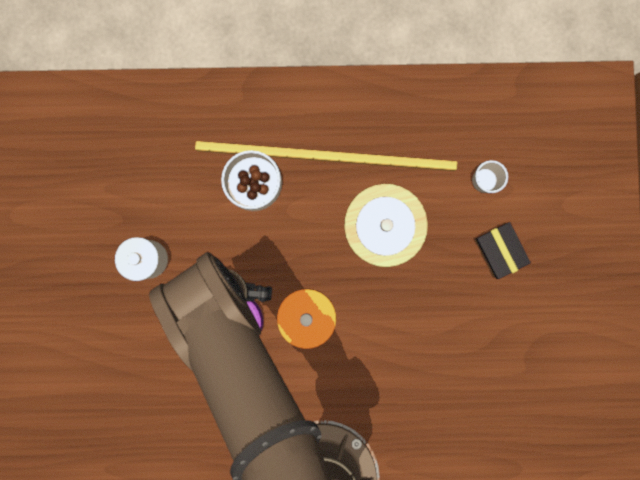

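The dish rim is centred at (252,180), which puts it at about -0.075 m in the rail frame, touching. The lid is at (386,226) on the board, and the bystanders have not moved.

```bash
python3 -c "
from plant import *
print(close_job())"
```

```text
the job is handed in; nothing more can be done
None
```

The job is handed in: the lid lies knob up at the centre of the round board, the open dish stands upright against the brass rail, and the jar, gift box and cup are where they stood (the judge returned no verdict).

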